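# Set the hock ring of a ham stand and lock it with the knob under its base

### The arm

A 6-joint arm with a two-finger parallel gripper is mounted at the origin on the work surface. World frame = base frame: x ahead of the robot, y to its left, z up, the work surface at z = 0. Lengths are in m, angles in degrees, forces in N, time in s.
With the tool pointing down it reaches from about 0.25 to 0.85 m from the base axis. Payload 12.5 kg.
Tool frame: the origin (TCP) lies on the centre line of the jaws, within the pads' length; the fingertips stand arm.tip_extent ahead of it and the grasp point (between the pads) lies 6 mm ahead of it (arm.tip_extent is the distance from the TCP to the fingertips, in m); z points along the fingers, y is the line along which they close (so a half turn about z gives the same grasp; the last joint's range is limited). The gripper opens to 93 mm and grips with 3 to 60 N. Pads are 15 mm wide; open, the fingers measure 128 mm over their backs; the gripper's body (75 mm by 188 mm) begins 65 mm behind the grasp point.
Start: joints at [-70.107, 20.094, 94.641, -0, 65.266, -4.847], TCP at [0.23, -0.499, 0.244] pointing down, gripper open.
Joint ranges: [-157.81, 157.81], [-45, 120.19], [0.68, 151.7], [-89.99, 269.99], [4.06, 180], [-164.3, 164.3]. Speed limits (degrees/s): [127.2, 127.2, 159.86, 180, 180, 180].

### API

Orientations are given as a 3x3 rotation matrix whose columns are the frame's x, y, z axes.
In Python, from workcell import sensors, optics, hand_in, boxes_of, regions_of, arm gives the robot as it stands.
- The arm moves only by the tool send_rows, never from a script. Its argument "commands" is one flat list of numbers, 7 for each row, row after row: the shift along the tool's x, y, z as a fraction of full scale, then the turn, a rotation vector about the tool's x, y, z as a fraction of full scale, then the opening, from -1 (shut) to 1 (fully open), so that 0 is half open. In form: [x, y, z, ax, ay, az, fingers, x, y, z, ax, ay, az, fingers, ...]. A call has 1 to 8 rows; each row shifts and turns the commanded pose from where the row before left it, along the tool's axes as they then stand; what a row does not reach is not made up. Full scale, the value 1, is 0.15 m for a shift and 0.5 rad for a turn. A row lasts 1/10 s, in which the tool goes at most 50 mm and 8.59 degrees, less where a joint would pass 70% of its speed; a pose out of reach is approached as far as the arm can. A call with a number of a shift or a turn outside -1 to 1 is refused whole. A call with a gripper value outside its range is refused whole. The fingers move at their own pace and stop on an object; the grip force is fixed at half the most. Time passes only in rows, so rows that do not move let the fingers close. It gives the time, the measured TCP pose, the force, the opening and the grip force at its end, in the units of the state.
- sensors.get_obs(): the state, without advancing time (a new reading comes with each control period).
- optics.grab_frame(name): name is "scene" or "side" or "wrist"; returns a dict with "frame" (400x640x3 uint8, red, green, blue), "camera_matrix" (3x3 intrinsics, pixels), "origin" and "orientation" of the camera in the world. Camera axes: x right, y down, z forward; pixel columns grow to the right and rows downward; lengths in m; the calibration is good to about 2 mm. A picture is of the moment at which its call begins. There is no depth.
- hand_in(): hands the job in; it is judged then, once.
Trained networks look in a picture, given as the dict that the camera call returned (one of the last four; its "shot" number tells which), for a name from the list of things; names that differ only in an ending like _2 or _b are one class to them, and where a whole thing is asked for, a point or a joint stands for the part that bears it (a point fixed in the world has none). Each returns a list of dicts, best first, with "score" (0 to 1); they miss things now and then, are a little off and sometimes report something else, mostly with a low value. They report only what shows in the picture. A call takes as long as a camera call.
- boxes_of(picture, label): "box" ([left, top, right, bottom] in pixels, round what is visible of it).
- regions_of(picture, label): "mask" (400x640 bool, what is visible of it) and "box" ([left, top, right, bottom] in pixels, round what is visible of it).
The state is a dict: "time_s": time; "joints": joint angles; "joint_velocities": joint speeds; "joint_efforts": joint torques, N m; "tool_pos": TCP position; "eef_rot": TCP orientation; "wrist_force": force on the tool from outside, world axes, zero at the start; "wrist_torque": the same for the moment, N m; "finger_gap": finger opening in m; "grip_force": force on a finger pad.
Only numpy, scipy, OpenCV 4.12 (cv2) and the standard library are available. Lean on these libraries where they do the work, as an engineer would, in place of code of your own. Each camera call takes 0.05 s, during which the arm holds its last target. There are 200 camera calls.

### The job

The ham stand needs setting up for carving: slide the hock ring along the base, with its carriage, until its studs rest right home against the shoulder of the ham, without ramming the meat. Then lock the carriage there by turning the four-armed knob under the base plate until the clamp is hand-tight, not overtightened, and let go. Leave everything else on the table where it is.

Things in the scene. Friction and masses are not known exactly. Their poses are not given: they have to be found in the camera images.
- stand: Steel ham stand, fixed. Base plate 250 (x) x 460 (y) x 8 mm on four legs, top 110 mm above the table. Origin on the table under its centre. Front edge, nearest the robot, at x = -125 mm, with a 30 mm wide clamping rail under it whose height differs a few mm from stand to stand; legs 65 mm behind. The ham lies along y at x = +25 mm, 235 mm up, hoof to +y, meat to -y.
- ham: Cured ham leg, 550 mm long, spiked on the stand, not moving. Origin on its axis where the thin shank (54 mm) meets the shoulder of the meat, a flat face 80 mm across, square to the axis, looking to +y. The meat lies at -y of the origin, shank and hoof at +y. Axes as the stand's.
- carriage: Steel hock carriage, slides only along the stand's y. Foot: flat bar 178 (x) x 44 (y) x 12 mm on the plate, its front end 2 mm behind the plate's edge; it carries the tab and, at the back, a post with the closed ring. Origin: stand's x = 0, mid-width of the foot, plate's top; axes as the stand's. Loose, about 8 N slides it; clamped, it stays put.
- tab (a point): Centre of the upright finger tab on the carriage's foot, for sliding it: 36 (x) x 8 (y) x 24 mm high, from 12 to 36 mm above the plate's top, 65 mm behind the plate's front edge. Clear all round but for the foot below.
- ring (a point): On the axis of the hock ring (92 mm outside, 30 mm wide, shank passing through), in the plane of the fronts of its three studs, on the meat's side (-y). Home when this point meets the ham's origin, studs on the shoulder. Starts 30 to 120 mm off, at +y; a push of a few newtons more than the sliding force is enough.
- knob: Plain metal four-arm clamp knob under the plate, on the carriage, turning about the vertical. Origin on its axis, half-way up the arms, about 80 mm above the table, 12 mm behind the plate's front edge. Arms at 0, 90, 180, 270 degrees from its x axis (z up): 10 mm wide, 18 high, round ends 15 across centred 45 mm out; hub 32 across. Forward arms stick out up to 40 mm past the edge.
- knob_end (a point): Centre of the round end of the knob's 0-degree arm. Arms ahead of the plate's edge are pushed or pinched from above. Tighten counter-clockwise seen from above: a forward arm goes to the stand's -y. Rises 3 mm per rad; stays where left. Turns loose at 0.36 N m, bites on the rail after 0.3 to 2.4 rad, then stiffens. Hand-tight: 0.7 N m (15 N on an arm's end); under 0.55 loose, over 0.85 too tight.

How it is judged (in metres and radians):
On the way:
1. the ring's studs are home against the ham's shoulder (within 3 mm) (y of ring in the frame of ham below 0.003 m), for 0.2 s.
At the end, for the whole second after the job is handed in: The ring's studs stand within 3 mm of the ham's shoulder, the tightened knob bears on the rail under the plate with 40 to 180 N (hand-tight), and carriage and knob are at rest (y of ring in the frame of ham below 0.003 m and contact force between knob and anything else between 40 and 180 N and linear speed of each of knob, carriage below 0.005 m/s); the robot touches nothing.
It fails at once if the clamp is overtightened (more than 180 N on the knob) (contact force between knob and anything else above 180 N).
It fails at once if the ring is rammed into the ham (more than 30 N) (contact force between carriage and ham above 30 N).
It fails at once if something else on the table or the stand is shifted by more than 30 mm (distance of any of ramekin, saucer, server, tongs, oil, tumbler, salt from where it was at the start of the episode above 0.03 m).
It also fails if it takes over 61 s, if anything falls off the work surface, if the arm or the gripper's body presses on something with over 40 N, if the wrist force passes 120 N, or if a joint passes its speed limit or range.

## Working session

There is one attempt and no reset: what is moved stays moved. The work goes in short steps, Python scripts to look and compute and a tool call to move; the robot and the scene stay as the last step left them, time stands still between calls to the robot, and variables do not carry over. Pictures are saved under pics/ and viewed, at most 10 in all, crops included, and the job is handed in when it is done.

Besides the shell and the picture viewer there is one more tool, called as name(argument=value, ...), one argument or row to a line, values as JSON. send_rows: Moves the arm, as the interface text tells. Its arguments: {"type":"object","properties":{"commands":{"type":"array"}},"required":["commands"]}

```bash
mkdir -p pics
cat > h.py <<'E'
import numpy as np, cv2
from workcell import sensors, optics, hand_in, boxes_of, regions_of, arm
def px(f,P):
    q=np.array(f["orientation"]).T@(np.array(P)-np.array(f["origin"])); q=np.array(f["camera_matrix"])@q; return q[:2]/q[2]
def ray(f,u,v,z):
    d=np.array(f["orientation"])@np.linalg.inv(np.array(f["camera_matrix"]))@np.array([u,v,1.]); o=np.array(f["origin"])
    return o+d*(z-o[2])/d[2]
E
python3 - <<'E'
from h import *
o=sensors.get_obs(); print({k:np.round(v,3).tolist() for k,v in o.items()}); print(arm.tip_extent)
for n in ["scene","side"]:
    f=optics.grab_frame(n); cv2.imwrite(f"pics/{n}0.png",f["frame"][:,:,::-1])
    print(n,np.round(f["origin"],3),np.round(f["orientation"],3).tolist(),np.round(f["camera_matrix"],1).tolist())
    for l in ["stand","ham","carriage","knob"]:
        print(l,[(np.round(b["box"]).tolist(),round(b["score"],2)) for b in boxes_of(f,l)[:2]])
E
```

```text
{'time_s': 0.0, 'joints': [-70.105, 20.126, 94.677, -0.002, 65.266, -4.847], 'joint_velocities': [-0.093, -0.129, -0.021, 0.009, 0.07, 0.105], 'joint_efforts': [0.0, -49.733, -28.525, 0.07, 0.026, -0.0], 'tool_pos': [0.23, -0.499, 0.243], 'eef_rot': [[0.908, 0.419, -0.0], [0.419, -0.908, 0.001], [0.0, -0.001, -1.0]], 'wrist_force': [0.086, 0.519, -0.427], 'wrist_torque': [-0.017, 0.02, -0.034], 'grip_force': 0.0, 'finger_gap': 0.093}
0.025
scene [ 0.428 -0.1    0.762] [[0.612, -0.765, 0.201], [-0.791, -0.59, 0.162], [-0.006, -0.258, -0.966]] [[370.8, 0.0, 325.9], [0.0, 370.8, 200.5], [0.0, 0.0, 1.0]]
stand [([240.0, 109.0, 496.0, 350.0], 0.77)]
ham [([247.0, 108.0, 620.0, 320.0], 0.59)]
carriage []
knob [([261.0, 242.0, 297.0, 264.0], 0.56)]
side [0.231 0.447 0.8  ] [[-0.796, -0.466, 0.387], [-0.606, 0.629, -0.488], [-0.015, -0.622, -0.783]] [[510.5, 0.0, 320.3], [0.0, 510.5, 198.0], [0.0, 0.0, 1.0]]
stand [([220.0, 88.0, 445.0, 284.0], 0.91)]
ham [([363.0, 228.0, 395.0, 271.0], 0.74), ([242.0, 0.0, 429.0, 211.0], 0.67)]
carriage [([252.0, 128.0, 395.0, 268.0], 0.79)]
knob [([366.0, 227.0, 390.0, 268.0], 0.85)]
```

View pics/scene0.png

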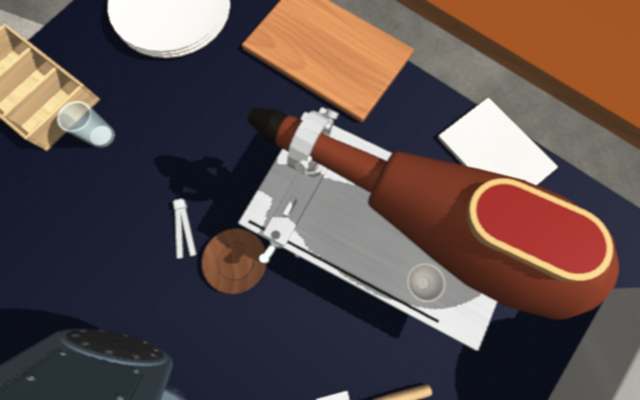

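View pics/side0.png

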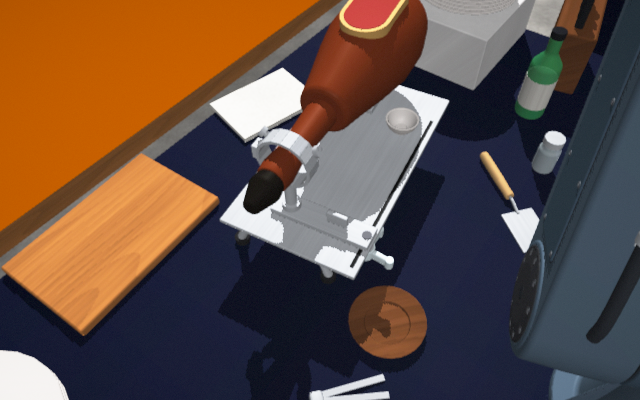

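The scene view shows the plate's front +y corner at about (240,222) and its front −y corner at (480,349). The tab is near (292,208), and one knob arm end is at (265,257) above the wooden saucer (234,261). In the side view the plate corners are at (355,277), (222,221) and (448,100), with the knob arm end at (388,262).

Run:
```python
from h import *
from scipy.optimize import least_squares
F={n:optics.grab_frame(n) for n in ["scene","side"]}
obs=[("scene",-.125,.23,240,222),("scene",-.125,-.23,480,349),("side",-.125,.23,355,277),("side",.125,.23,222,221),("side",-.125,-.23,448,100)]
def W(p,x,y,z): c,s=np.cos(p[2]),np.sin(p[2]); return [p[0]+c*x-s*y,p[1]+s*x+c*y,z]
r=least_squares(lambda p:np.concatenate([px(F[n],W(p,x,y,.11))-[u,v] for n,x,y,u,v in obs]),[.55,-.1,0])
p=r.x; print("stand",p,np.degrees(p[2]),"res",np.round(r.fun,1)); np.save("stand.npy",p)
c,s=np.cos(p[2]),np.sin(p[2])
def S(P): d=np.array(P[:2])-p[:2]; return np.round([c*d[0]+s*d[1],-s*d[0]+c*d[1]],4)
print("knob end scene",S(ray(F["scene"],265,257,.084)),"side",S(ray(F["side"],388,262,.084)))
for n in F:
  for l in ["ramekin","saucer"]:
    for b in boxes_of(F[n],l)[:1]:
        B=b["box"]; P=ray(F[n],(B[0]+B[2])/2,(B[1]+B[3])/2,.0 if l=="saucer" else .125); print(n,l,np.round(P,3),S(P),round(b["score"],2))
a=cv2.resize(F["scene"]["frame"][90:290,220:420],(600,600),interpolation=cv2.INTER_CUBIC)
b=cv2.resize(F["side"]["frame"][85:285,225:425],(600,600),interpolation=cv2.INTER_CUBIC)
cv2.imwrite("pics/a.png",a[:,:,::-1]);cv2.imwrite("pics/b.png",b[:,:,::-1])
```

```text
stand [ 0.59936009 -0.09562499  0.18507689] 10.604124882074673 res [-1.7  1.6 -0.3 -0.1  0.6  0.  -2.5 -1.7  0.5 -1.6]
knob end scene [-0.1545  0.1631] side [-0.1557  0.1674]Traceback (most recent call last):
  File "<stdin>", line 13, in <module>
ValueError: it knows: carriage, ham, knob, knob_end, ring, stand, tab
```

```bash
cat >> h.py <<'E'
try:
    p=np.load("stand.npy"); c,s=np.cos(p[2]),np.sin(p[2])
except Exception: pass
def S(P): d=np.array(P[:2])-p[:2]; return np.round([c*d[0]+s*d[1],-s*d[0]+c*d[1]],4)
def Wd(x,y,z): return np.array([p[0]+c*x-s*y,p[1]+s*x+c*y,z])
E
python3 - <<'E'
from h import *
F={n:optics.grab_frame(n) for n in ["scene","side"]}
for n in F:
  for l,z in [("tab",.146),("knob_end",.084),("ring",.235)]:
    for b in boxes_of(F[n],l)[:2]:
        B=b["box"]; print(n,l,np.round(B),round(b["score"],2),S(ray(F[n],(B[0]+B[2])/2,(B[1]+B[3])/2,z)))
a=cv2.resize(F["scene"]["frame"][90:290,220:420],(600,600),interpolation=cv2.INTER_CUBIC)
b=cv2.resize(F["side"]["frame"][85:285,225:425],(600,600),interpolation=cv2.INTER_CUBIC)
cv2.imwrite("pics/a.png",a[:,:,::-1]);cv2.imwrite("pics/b.png",b[:,:,::-1])
E
```

```text
scene tab [261. 111. 337. 261.] 0.94 [-0.0219  0.1588]
scene knob_end [261. 243. 278. 262.] 0.57 [-0.1439  0.1593]
scene ring [261. 110. 335. 261.] 0.78 [-0.0431  0.141 ]
side tab [252. 127. 396. 270.] 0.79 [-0.0254  0.1382]
side knob_end [363. 228. 394. 269.] 0.62 [-0.1318  0.1498]
side ring [252. 125. 390. 269.] 0.66 [-0.0535  0.201 ]
side ring [220.  84. 448. 286.] 0.4 [-0.0597  0.1733]
```

View pics/a.png

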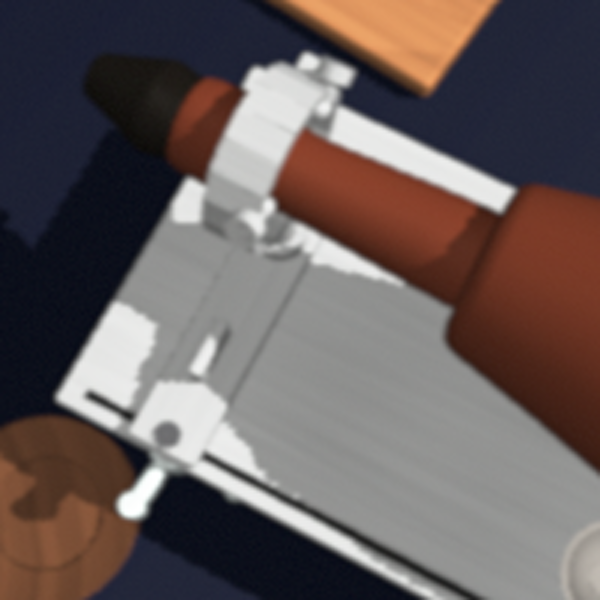

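View pics/b.png

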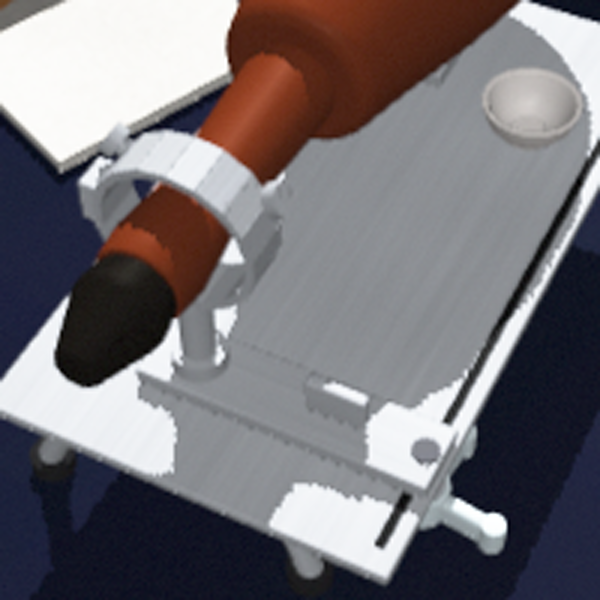

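The crops put the arm end at scene (264,258) and side (388,263), the bolt at scene (275,235) and side (367,235), and the tab top at scene (290,207) and side (338,214). The second forward arm barely shows, on the −y side. The shoulder's front extreme is near scene (369,201), and the ring's −y rim is near (308,159).

Run:
```python
from h import *
F={n:optics.grab_frame(n) for n in ["scene","side"]}
for n,l,u,v,z in [("scene","bolt",275.3,234.7,.122),("side","bolt",367.3,235,.122),("scene","tab",290,206.7,.146),("side","tab",337.7,214,.146),
 ("scene","end",264,257.7,.086),("side","end",388.3,262.7,.086),("scene","arm2",297.5,256,.08),("side","arm2",380.5,231,.08),
 ("scene","shoulder",369.5,201.5,.235),("side","shoulder r",332,130,.2),("scene","ring rim",308.5,159,.235),("scene","footA",264,229,.122),("scene","footB",289,244,.122)]:
    P=ray(F[n],u,v,z); print(n,l,np.round(P,4),S(P))
```

```text
scene bolt [0.4587 0.0394 0.122 ] [-0.1134  0.1586]
side bolt [0.4593 0.0392 0.122 ] [-0.1129  0.1583]
scene tab [0.5102 0.0452 0.146 ] [-0.0617  0.1549]
side tab [0.5117 0.0482 0.146 ] [-0.0597  0.1575]
scene end [0.4155 0.0365 0.086 ] [-0.1564  0.1637]
side end [0.4139 0.0423 0.086 ] [-0.157   0.1697]
scene arm2 [ 0.4553 -0.0088  0.08  ] [-0.1257  0.1118]
side arm2 [ 0.46   -0.0064  0.08  ] [-0.1206  0.1134]
scene shoulder [ 0.5759 -0.0633  0.235 ] [-0.0171  0.0361]
side shoulder r [ 0.5997 -0.0553  0.2   ] [0.0077 0.0395]
scene ring rim [0.5734 0.0491 0.235 ] [0.0011 0.147 ]
scene footA [0.4544 0.0615 0.122 ] [-0.1136  0.1812]
scene footB [0.4607 0.0102 0.122 ] [-0.1168  0.1295]
```

```bash
cat >> h.py <<'E'
from scipy.spatial.transform import Rotation as Ro
def Rt(tilt):   # tool y = -stand y, leaning back toward robot by tilt deg
    t=np.radians(tilt); sx=np.array([c,s,0]); y=np.array([s,-c,0]); z=np.sin(t)*sx+np.array([0,0,-np.cos(t)])
    return np.column_stack([np.cross(y,z),y,z])
def plan(pts,grip,vmax=.045,start=None):
    o=sensors.get_obs() ; P=np.array(o["tool_pos"]); R=np.array(o["eef_rot"]); rows=[]
    for T,Rg in pts:
        rv=Ro.from_matrix(R.T@Rg).as_rotvec(); d=np.array(T)-P
        n=int(max(np.ceil(np.linalg.norm(d)/vmax),np.ceil(np.degrees(np.linalg.norm(rv))/8.3),1))
        for i in range(n):
            Ri=R@Ro.from_rotvec(rv*i/n).as_matrix()
            rows.append(np.r_[np.round(Ri.T@d/n/.15,3),np.round(rv/n/.5,3),grip])
        P,R=np.array(T),Rg
    rows=[[float(v)+0. for v in r] for r in rows]
    for i in range(0,len(rows),8): print(len(rows[i:i+8]),sum(rows[i:i+8],[]))
def st():
    o=sensors.get_obs(); F=np.array(o["wrist_force"]); print(round(o["time_s"],2),"stand xy",S(o["tool_pos"]),"z",round(o["tool_pos"][2],4),"F stand",np.round([c*F[0]+s*F[1],-s*F[0]+c*F[1],F[2]],1),"gap",round(o["finger_gap"],4))
E
python3 - <<'E'
from h import *
f=optics.grab_frame("side"); print("oil",ray(f,533,113,0),"salt",ray(f,545,165,0),"saucer",S(ray(f,388,322,0)))
R=Rt(35); z=R[:,2]
g=Wd(-.060,.157,.128)-.025*z+np.array([0,0,.004])   # tip on tab axis
tcp=g; print("tcp grasp",tcp,S(tcp))
o=sensors.get_obs(); P=np.array(o["tool_pos"]); R0=np.array(o["eef_rot"])
plan([(P+[0,0,.1],R0),(tcp-.13*z+[0,0,.05],R),(tcp-.05*z,R)],0.0)
E
```

```text
oil [ 0.38561446 -0.53974116  0.        ] salt [ 0.30172565 -0.40262186  0.        ] saucer [-0.187   0.2252]
tcp grasp [0.49739877 0.04501368 0.1524788 ] [-0.0743  0.157 ]
8 [0.0, 0.0, -0.222, 0.0, 0.0, 0.0, 0.0, 0.0, 0.0, -0.222, 0.0, 0.0, 0.0, 0.0, 0.0, 0.0, -0.222, 0.0, 0.0, 0.0, 0.0, 0.204, -0.206, 0.018, -0.012, 0.093, 0.037, 0.0, 0.199, -0.209, 0.026, -0.012, 0.093, 0.037, 0.0, 0.194, -0.213, 0.034, -0.012, 0.093, 0.037, 0.0, 0.188, -0.217, 0.042, -0.012, 0.093, 0.037, 0.0, 0.182, -0.221, 0.049, -0.012, 0.093, 0.037, 0.0]
8 [0.176, -0.224, 0.056, -0.012, 0.093, 0.037, 0.0, 0.169, -0.228, 0.063, -0.012, 0.093, 0.037, 0.0, 0.161, -0.231, 0.069, -0.012, 0.093, 0.037, 0.0, 0.154, -0.234, 0.075, -0.012, 0.093, 0.037, 0.0, 0.146, -0.238, 0.081, -0.012, 0.093, 0.037, 0.0, 0.137, -0.241, 0.086, -0.012, 0.093, 0.037, 0.0, 0.129, -0.244, 0.091, -0.012, 0.093, 0.037, 0.0, 0.12, -0.247, 0.095, -0.012, 0.093, 0.037, 0.0]
3 [-0.064, 0.0, 0.269, 0.0, 0.0, 0.0, 0.0, -0.064, 0.0, 0.269, 0.0, 0.0, 0.0, 0.0, -0.064, 0.0, 0.269, 0.0, 0.0, 0.0, 0.0]
```

send_rows(
  commands=[0.0,0.0,-0.222,0.0,0.0,0.0,0.0,0.0,0.0,-0.222,0.0,0.0,0.0,0.0,0.0,0.0,-0.222,0.0,0.0,0.0,0.0,0.204,-0.206,0.018,-0.012,0.093,0.037,0.0,0.199,-0.209,0.026,-0.012,0.093,0.037,0.0,0.194,-0.213,0.034,-0.012,0.093,0.037,0.0,0.188,-0.217,0.042,-0.012,0.093,0.037,0.0,0.182,-0.221,0.049,-0.012,0.093,0.037,0.0],
)

```text
time_s: 1.95
tool_pos: [0.3049, -0.2938, 0.33]
eef_rot: [[0.917, 0.329, 0.227], [0.324, -0.944, 0.059], [0.233, 0.019, -0.972]]
wrist_force: [0.5, 0.2, -0.1]
finger_gap: 0.0465
grip_force: 0.0
```

send_rows(
  commands=[0.176,-0.224,0.056,-0.012,0.093,0.037,0.0,0.169,-0.228,0.063,-0.012,0.093,0.037,0.0,0.161,-0.231,0.069,-0.012,0.093,0.037,0.0,0.154,-0.234,0.075,-0.012,0.093,0.037,0.0,0.146,-0.238,0.081,-0.012,0.093,0.037,0.0,0.137,-0.241,0.086,-0.012,0.093,0.037,0.0,0.129,-0.244,0.091,-0.012,0.093,0.037,0.0,0.12,-0.247,0.095,-0.012,0.093,0.037,0.0],
)

```text
time_s: 2.75
tool_pos: [0.4245, 0.0328, 0.3085]
eef_rot: [[0.805, 0.181, 0.565], [0.149, -0.983, 0.103], [0.574, 0.002, -0.819]]
wrist_force: [1.0, -0.4, -0.4]
finger_gap: 0.0467
grip_force: 0.0
```

Run:
```python
from h import *
st(); print(np.round(sensors.get_obs()["eef_rot"]-Rt(35),3).tolist())
R=Rt(35); z=R[:,2]; tcp=Wd(-.060,.157,.132)-.025*z
plan([(tcp-.05*z,R),(tcp,R)],0.0,vmax=.04)
```

```text
2.75 stand xy [-0.1482  0.1584] z 0.3085 F stand [ 0.9 -0.6 -0.4] gap 0.0467
[[-0.0, -0.003, 0.001], [-0.002, -0.001, -0.003], [0.001, 0.002, 0.001]]
6 [-0.049, 0.002, 0.2, 0.002, 0.0, -0.001, 0.0, -0.048, 0.002, 0.2, 0.002, 0.0, -0.001, 0.0, -0.048, 0.002, 0.2, 0.002, 0.0, -0.001, 0.0, -0.048, 0.002, 0.2, 0.002, 0.0, -0.001, 0.0, 0.0, 0.0, 0.167, 0.0, 0.0, 0.0, 0.0, 0.0, 0.0, 0.167, 0.0, 0.0, 0.0, 0.0]
```

send_rows(
  commands=[-0.049,0.002,0.2,0.002,0.0,-0.001,0.0,-0.048,0.002,0.2,0.002,0.0,-0.001,0.0,-0.048,0.002,0.2,0.002,0.0,-0.001,0.0,-0.048,0.002,0.2,0.002,0.0,-0.001,0.0,0.0,0.0,0.167,0.0,0.0,0.0,0.0,0.0,0.0,0.167,0.0,0.0,0.0,0.0,0,0,0,0,0,0,0],
)

```text
time_s: 3.45
tool_pos: [0.4954, 0.0434, 0.1525]
eef_rot: [[0.808, 0.186, 0.559], [0.152, -0.983, 0.107], [0.57, -0.002, -0.822]]
wrist_force: [-0.6, 0.7, 0.5]
finger_gap: 0.0465
grip_force: 0.0
```

Run:
```python
from h import *
st(); f=optics.grab_frame("scene"); g=optics.grab_frame("side")
a=cv2.resize(f["frame"][150:290,200:340],(400,400)); b=cv2.resize(g["frame"][140:280,270:410],(400,400))
cv2.imwrite("pics/c.png",np.hstack([a,b])[:,:,::-1])
```

```text
3.45 stand xy [-0.0766  0.1557] z 0.1525 F stand [-0.5  0.8  0.5] gap 0.0465
```

View pics/c.png

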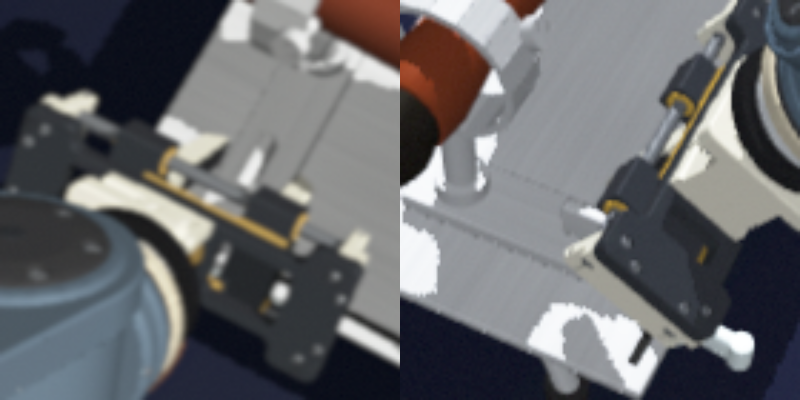

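The tab shows between the fingers (left half at about (255,165), right half at about (585,215)). I'll close on it.

send_rows(
  commands=[0,0,0,0,0,0,-1,0,0,0,0,0,0,-1,0,0,0,0,0,0,-1,0,0,0,0,0,0,-1,0,0,0,0,0,0,-1,0,0,0,0,0,0,-1],
)

```text
time_s: 4.15
tool_pos: [0.4952, 0.0438, 0.1546]
eef_rot: [[0.806, 0.187, 0.562], [0.153, -0.982, 0.108], [0.572, -0.002, -0.82]]
wrist_force: [-3.6, 4.8, 6.0]
finger_gap: 0.0077
grip_force: 30.0
```

send_rows(
  commands=[0,0.05,0,0,0,0,-1,0,0.066,0,0,0,0,-1,0,0.066,0,0,0,0,-1,0,0.066,0,0,0,0,-1,0,0.066,0,0,0,0,-1,0,0.066,0,0,0,0,-1,0,0.03,0,0,0,0,-1],
)

```text
time_s: 4.85
tool_pos: [0.5058, -0.0168, 0.1545]
eef_rot: [[0.806, 0.187, 0.561], [0.152, -0.982, 0.109], [0.572, -0.003, -0.821]]
wrist_force: [-16.9, 4.6, 19.3]
finger_gap: 0.0078
grip_force: 30.1
```

Run:
```python
from h import *
st(); f=optics.grab_frame("scene"); g=optics.grab_frame("side")
a=cv2.resize(f["frame"][90:240,260:410],(400,400)); b=cv2.resize(g["frame"][70:220,240:390],(400,400))
cv2.imwrite("pics/d.png",np.hstack([a,b])[:,:,::-1])
```

```text
4.85 stand xy [-0.0774  0.0947] z 0.1545 F stand [-15.7   7.6  19.3] gap 0.0078
```

View pics/d.png

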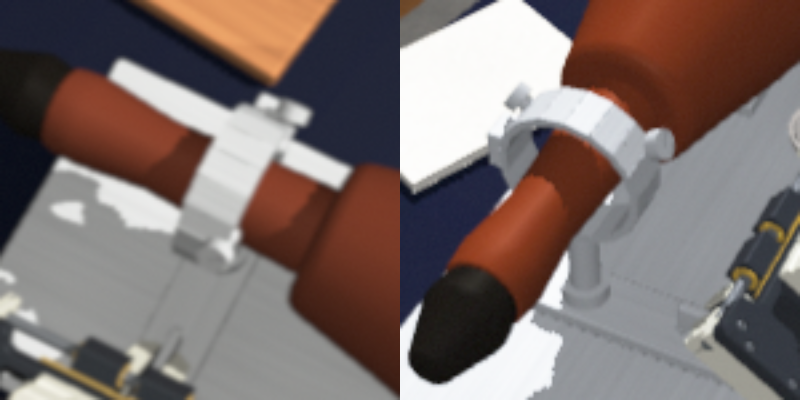

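The ring's −y face is about 25–35 mm from the shoulder now, and the arm is pressing forward a bit. I'll ease back along the tool axis and carry on gently.

send_rows(
  commands=[0,0,-0.014,0,0,0,-1,0,0.02,-0.006,0,0,0,-1,0,0.03,0,0,0,0,-1,0,0.03,0,0,0,0,-1,0,0.02,0,0,0,0,-1],
)

```text
time_s: 5.45
tool_pos: [0.5073, -0.0311, 0.1555]
eef_rot: [[0.808, 0.188, 0.559], [0.153, -0.982, 0.11], [0.57, -0.004, -0.822]]
wrist_force: [12.8, 10.7, -17.8]
finger_gap: 0.0077
grip_force: 29.9
```

```bash
python3 -c "
from h import *
st()"
```

```text
5.45 stand xy [-0.0787  0.0803] z 0.1555 F stand [ 14.6   8.2 -17.8] gap 0.0077
```

send_rows(
  commands=[0,0.012,0.01,0,0,0,-1,0,0.012,0,0,0,0,-1,0,0.012,0,0,0,0,-1,0,0.012,0,0,0,0,-1],
)

```text
time_s: 5.85
tool_pos: [0.5088, -0.038, 0.1552]
eef_rot: [[0.807, 0.188, 0.56], [0.153, -0.982, 0.11], [0.571, -0.003, -0.821]]
wrist_force: [-13.3, 6.8, 11.6]
finger_gap: 0.0074
grip_force: 30.0
```

send_rows(
  commands=[0,0.01,0,0,0,0,-1,0,0.01,0,0,0,0,-1],
)

```text
time_s: 6.05
tool_pos: [0.5093, -0.041, 0.1552]
eef_rot: [[0.807, 0.188, 0.56], [0.153, -0.982, 0.11], [0.571, -0.003, -0.821]]
wrist_force: [-13.4, 6.0, 12.6]
finger_gap: 0.0078
grip_force: 30.0
```

```bash
python3 -c "
from h import *
st()
f=optics.grab_frame('scene'); g=optics.grab_frame('side')
a=cv2.resize(f['frame'][110:230,290:410],(400,400)); b=cv2.resize(g['frame'][70:190,260:380],(400,400))
cv2.imwrite('pics/e.png',np.hstack([a,b])[:,:,::-1])"
```

```text
6.05 stand xy [-0.0784  0.0703] z 0.1552 F stand [-12.1   8.4  12.6] gap 0.0078
```

View pics/e.png

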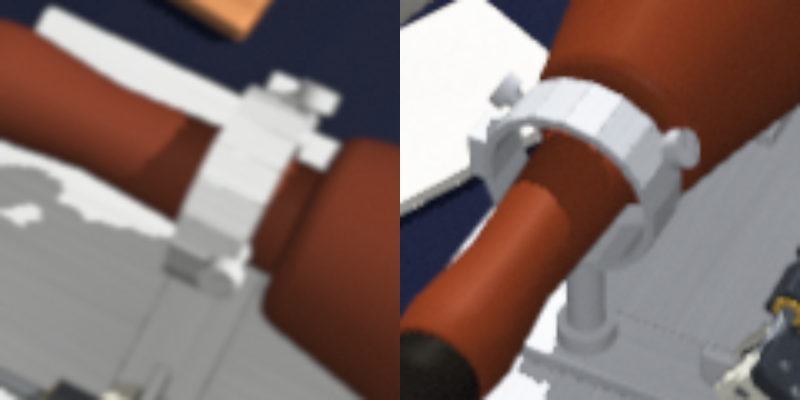

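A front stud at about (325,150) in the left half is within roughly 5–10 mm of the shoulder. I'll use 1 mm steps.

send_rows(
  commands=[0,0.008,-0.002,0,0,0,-1,0,0.008,-0.002,0,0,0,-1,0,0.008,0,0,0,0,-1],
)

```text
time_s: 6.45
tool_pos: [0.5099, -0.0444, 0.1553]
eef_rot: [[0.807, 0.188, 0.56], [0.153, -0.982, 0.11], [0.57, -0.003, -0.821]]
wrist_force: [-3.2, 6.7, -0.6]
finger_gap: 0.0074
grip_force: 30.0
```

send_rows(
  commands=[0,0.006,0,0,0,0,-1,0,0.006,0,0,0,0,-1],
)

```text
time_s: 6.65
tool_pos: [0.5102, -0.0462, 0.1553]
eef_rot: [[0.807, 0.188, 0.559], [0.153, -0.982, 0.11], [0.57, -0.004, -0.821]]
wrist_force: [-3.8, 7.8, -0.7]
finger_gap: 0.0077
grip_force: 30.0
```

```bash
python3 -c "
from h import *
st()"
```

```text
6.65 stand xy [-0.0786  0.065 ] z 0.1553 F stand [-2.3  8.3 -0.7] gap 0.0077
```

send_rows(
  commands=[0,0.006,0,0,0,0,-1,0,0.006,0,0,0,0,-1],
)

```text
time_s: 6.85
tool_pos: [0.5105, -0.0479, 0.1553]
eef_rot: [[0.807, 0.188, 0.56], [0.153, -0.982, 0.11], [0.57, -0.003, -0.821]]
wrist_force: [-3.5, 7.9, 0.4]
finger_gap: 0.0079
grip_force: 30.0
```

send_rows(
  commands=[0,0.006,0,0,0,0,-1],
)

```text
time_s: 6.95
tool_pos: [0.5107, -0.0488, 0.1553]
eef_rot: [[0.807, 0.188, 0.56], [0.153, -0.982, 0.11], [0.57, -0.003, -0.821]]
wrist_force: [-4.0, 7.5, 1.0]
finger_gap: 0.0077
grip_force: 30.0
```

send_rows(
  commands=[0,0.006,0,0,0,0,-1],
)

```text
time_s: 7.05
tool_pos: [0.5108, -0.0497, 0.1553]
eef_rot: [[0.807, 0.188, 0.559], [0.153, -0.982, 0.11], [0.57, -0.004, -0.821]]
wrist_force: [-4.1, 7.0, 0.7]
finger_gap: 0.0076
grip_force: 30.0
```

send_rows(
  commands=[0,0.006,0,0,0,0,-1],
)

```text
time_s: 7.15
tool_pos: [0.511, -0.0506, 0.1553]
eef_rot: [[0.807, 0.188, 0.56], [0.153, -0.982, 0.11], [0.57, -0.004, -0.821]]
wrist_force: [-4.7, 7.6, 1.8]
finger_gap: 0.0077
grip_force: 30.0
```

send_rows(
  commands=[0,0.006,0,0,0,0,-1],
)

```text
time_s: 7.25
tool_pos: [0.5111, -0.0515, 0.1553]
eef_rot: [[0.807, 0.188, 0.559], [0.153, -0.982, 0.11], [0.57, -0.004, -0.821]]
wrist_force: [-5.1, 7.3, 1.5]
finger_gap: 0.0078
grip_force: 30.0
```

send_rows(
  commands=[0,0.006,0,0,0,0,-1],
)

```text
time_s: 7.35
tool_pos: [0.5113, -0.0523, 0.1553]
eef_rot: [[0.807, 0.188, 0.559], [0.153, -0.982, 0.11], [0.57, -0.004, -0.821]]
wrist_force: [-5.2, 7.6, 2.7]
finger_gap: 0.0082
grip_force: 30.0
```

```bash
python3 -c "
from h import *
st()
f=optics.grab_frame('scene'); g=optics.grab_frame('side')
a=cv2.resize(f['frame'][110:230,290:410],(400,400)); b=cv2.resize(g['frame'][70:190,260:380],(400,400))
cv2.imwrite('pics/e2.png',np.hstack([a,b])[:,:,::-1])"
```

```text
7.35 stand xy [-0.0786  0.0588] z 0.1553 F stand [-3.7  8.4  2.7] gap 0.0082
```

View pics/e2.png

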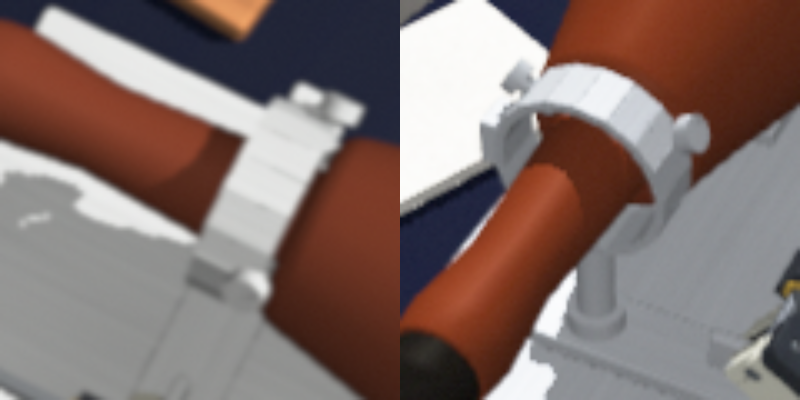

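The ring is now almost on the shoulder, with only a few mm left. I'll step on until the force rises.

send_rows(
  commands=[0,0.005,0,0,0,0,-1],
)

```text
time_s: 7.55
tool_pos: [0.5113, -0.0526, 0.1553]
eef_rot: [[0.807, 0.189, 0.559], [0.153, -0.982, 0.112], [0.57, -0.005, -0.821]]
wrist_force: [-5.3, 12.4, 2.6]
finger_gap: 0.0077
grip_force: 30.0
```

send_rows(
  commands=[0,0.005,0,0,0,0,-1],
)

```text
time_s: 7.65
tool_pos: [0.5113, -0.0527, 0.1552]
eef_rot: [[0.807, 0.19, 0.559], [0.153, -0.982, 0.113], [0.57, -0.006, -0.822]]
wrist_force: [-5.3, 16.1, 4.0]
finger_gap: 0.0076
grip_force: 30.0
```

send_rows(
  commands=[0,0.005,0,0,0,0,-1],
)

```text
time_s: 7.75
tool_pos: [0.5113, -0.0529, 0.1552]
eef_rot: [[0.807, 0.191, 0.558], [0.153, -0.981, 0.115], [0.57, -0.007, -0.822]]
wrist_force: [-6.1, 20.4, 5.4]
finger_gap: 0.0079
grip_force: 30.0
```

send_rows(
  commands=[0,0,0,0,0,0,-1,0,-0.01,0,0,0,0,-1,0,0,0,0,0,0,0,0,0,0,0,0,0,0,0,0,0,0,0,0,0,0,0,-0.2,0,0,0,0,0,0,-0.3,0,0,0,0,0,0,-0.3,0,0,0,0],
)

```text
time_s: 8.55
tool_pos: [0.4439, -0.0677, 0.255]
eef_rot: [[0.808, 0.185, 0.56], [0.152, -0.983, 0.106], [0.57, -0.0, -0.822]]
wrist_force: [0.7, -0.8, 0.7]
finger_gap: 0.0455
grip_force: 0.0
```

```bash
python3 -c "
from h import *
st(); a=S([.4952,.0438]); b=S([.5113,-.0529]); print(a,b)
k=np.array([-.113,.1585+b[1]-a[1]]); print('knob',k)
e=k+[-.0437,.0082]; R=Rt(0)
w=Wd(e[0]-.001,e[1],.0)+[0,0,.18]; plan([(w,R)],-0.2); print(e)
"
```

```text
8.55 stand xy [-0.1476  0.0561] z 0.255 F stand [ 0.5 -0.9  0.7] gap 0.0455
[-0.0767  0.1562] [-0.0787  0.0582]
knob [-0.113   0.0605]
5 [-0.068, -0.017, 0.075, 0.0, -0.242, 0.0, -0.2, -0.058, -0.017, 0.082, 0.0, -0.242, 0.0, -0.2, -0.048, -0.017, 0.089, 0.0, -0.242, 0.0, -0.2, -0.037, -0.017, 0.094, 0.0, -0.242, 0.0, -0.2, -0.025, -0.017, 0.098, 0.0, -0.242, 0.0, -0.2]
[-0.1567  0.0687]
```

send_rows(
  commands=[-0.068,-0.017,0.075,0.0,-0.242,0.0,-0.2,-0.058,-0.017,0.082,0.0,-0.242,0.0,-0.2,-0.048,-0.017,0.089,0.0,-0.242,0.0,-0.2,-0.037,-0.017,0.094,0.0,-0.242,0.0,-0.2,-0.025,-0.017,0.098,0.0,-0.242,0.0,-0.2,0,0,0,0,0,0,-0.2],
)

```text
time_s: 9.15
tool_pos: [0.434, -0.0562, 0.1781]
eef_rot: [[0.982, 0.187, 0.001], [0.187, -0.982, 0.001], [0.001, -0.001, -1.0]]
wrist_force: [0.6, 0.5, 0.9]
finger_gap: 0.0373
grip_force: 0.0
```

```bash
python3 -c "
from h import *
st()
fs=optics.grab_frame('scene'); g=optics.grab_frame('side'); w=optics.grab_frame('wrist')
for n,f in [('side',g),('scene',fs),('wrist',w)]:
  print(n,'knob pred end',px(f,Wd(-.1567,.0687,.086)),[(np.round(b['box']),round(b['score'],2)) for b in boxes_of(f,'knob')[:1]])
b=cv2.resize(g['frame'][130:280,330:480],(300,300)); 
cv2.imwrite('pics/f.png',np.hstack([cv2.resize(w['frame'],(480,300)),b])[:,:,::-1])"
```

```text
9.15 stand xy [-0.1553  0.0692] z 0.1781 F stand [0.7 0.4 0.9] gap 0.0373
side knob pred end [410.08470399 217.46788532] [(array([388., 205., 415., 221.]), 0.86)]
scene knob pred end [310.2949728  282.26607623] []
wrist knob pred end [321.6433128  212.94798309] [(array([301.,   0., 382., 225.]), 0.68)]
```

View pics/f.png

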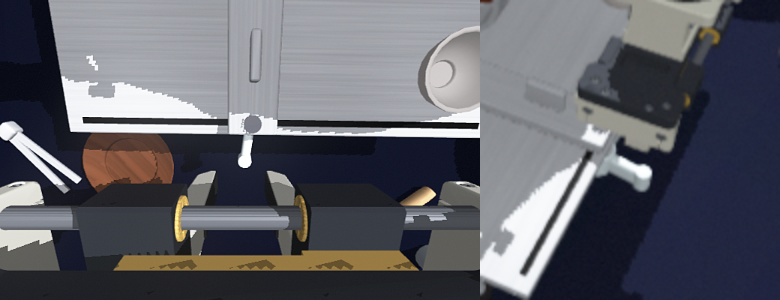

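The wrist view has the arm end at about (327,213) in full-frame pixels, between the open fingers and within about 3 mm of the prediction. I'll descend to straddle it.

send_rows(
  commands=[-0.008,0,0.185,0,0,0,-0.2,0,0,0.185,0,0,0,-0.2,0,0,0.185,0,0,0,-0.2,0,0.05,0,0,0,0,-0.2,0,0,0,0,0,0,-0.2],
)

```text
time_s: 9.95
tool_pos: [0.4345, -0.0649, 0.0971]
eef_rot: [[0.983, 0.185, 0.006], [0.185, -0.983, 0.001], [0.006, -0.0, -1.0]]
wrist_force: [0.2, 0.7, 0.9]
finger_gap: 0.0372
grip_force: 0.0
```

```bash
cat >> h.py <<'E'
K=np.array([-.113,.0605])
def kn():
    st(); o=sensors.get_obs(); F=np.array(o["wrist_force"]); f=np.array([c*F[0]+s*F[1],-s*F[0]+c*F[1]])
    t=S(o["tool_pos"]); e=t+[0,o["finger_gap"]/2-.0075]-K  # end centre if +y pad touches
    phi=np.degrees(np.arcsin(np.clip(e[1]/.045,-1,1))); x=-np.sqrt(max(.045**2-e[1]**2,0))
    print("phi",round(phi,1),"want tool x",round(K[0]+x,4),"torque",round(f[1]*-x+f[0]*e[1],3))
E
python3 -c "
from h import *
kn()"
```

```text
9.95 stand xy [-0.1564  0.0605] z 0.0971 F stand [0.3 0.7 0.9] gap 0.0372
phi 14.3 want tool x -0.1566 torque 0.033
```

send_rows(
  commands=[0,0.02,0.01,0,0,0,-0.2,0,0.02,0,0,0,0,-0.2,0,0.02,0,0,0,0,-0.2],
)

```text
time_s: 10.25
tool_pos: [0.4358, -0.0727, 0.0954]
eef_rot: [[0.983, 0.186, 0.005], [0.186, -0.983, 0.002], [0.006, -0.001, -1.0]]
wrist_force: [-2.0, 9.1, 2.4]
finger_gap: 0.0374
grip_force: 4.4
```

```bash
python3 -c "
from h import *
kn()"
```

```text
10.25 stand xy [-0.1566  0.0526] z 0.0954 F stand [-0.3  9.4  2.4] gap 0.0374
phi 4.2 want tool x -0.1579 torque 0.419
```

send_rows(
  commands=[-0.002,0.015,0,0,0,0,-0.2,0,0.015,0,0,0,0,-0.2],
)

```text
time_s: 10.45
tool_pos: [0.4358, -0.0767, 0.0952]
eef_rot: [[0.983, 0.186, 0.004], [0.186, -0.983, 0.003], [0.004, -0.002, -1.0]]
wrist_force: [-3.9, 9.5, 6.4]
finger_gap: 0.0371
grip_force: 4.7
```

send_rows(
  commands=[0,0.014,0,0,0,0,-0.2,0,0.014,0,0,0,0,-0.2],
)

```text
time_s: 10.65
tool_pos: [0.4362, -0.0807, 0.0951]
eef_rot: [[0.983, 0.186, 0.003], [0.186, -0.983, 0.003], [0.003, -0.003, -1.0]]
wrist_force: [-4.6, 7.6, 6.8]
finger_gap: 0.0375
grip_force: 4.7
```

```bash
python3 -c "
from h import *
kn()"
```

```text
10.65 stand xy [-0.1576  0.0447] z 0.0951 F stand [-3.1  8.3  6.8] gap 0.0375
phi -5.8 want tool x -0.1578 torque 0.387
```

send_rows(
  commands=[0.002,0.016,-0.004,0,0,0,-0.2,0.003,0.016,0,0,0,0,-0.2],
)

```text
time_s: 10.85
tool_pos: [0.4372, -0.0852, 0.0955]
eef_rot: [[0.983, 0.186, 0.001], [0.186, -0.982, 0.003], [0.002, -0.003, -1.0]]
wrist_force: [-6.9, 7.8, 5.6]
finger_gap: 0.0375
grip_force: 4.5
```

send_rows(
  commands=[0.004,0.016,-0.003,0,0,0,-0.2,0.005,0.016,0,0,0,0,-0.2],
)

```text
time_s: 11.05
tool_pos: [0.4391, -0.0896, 0.0958]
eef_rot: [[0.982, 0.186, 0.001], [0.186, -0.982, 0.004], [0.001, -0.003, -1.0]]
wrist_force: [-6.4, 7.3, 3.9]
finger_gap: 0.0374
grip_force: 4.5
```

```bash
python3 -c "
from h import *
kn()"
```

```text
11.05 stand xy [-0.1564  0.0354] z 0.0958 F stand [-5.   8.4  3.9] gap 0.0374
phi -18.0 want tool x -0.1558 torque 0.427
```

send_rows(
  commands=[0.008,0.016,-0.003,0,0,0,-0.2,0.008,0.016,0,0,0,0,-0.2],
)

```text
time_s: 11.25
tool_pos: [0.4412, -0.0937, 0.0958]
eef_rot: [[0.982, 0.187, -0.002], [0.187, -0.982, 0.004], [-0.002, -0.004, -1.0]]
wrist_force: [-13.8, 6.9, 6.7]
finger_gap: 0.0374
grip_force: 6.3
```

send_rows(
  commands=[0.01,0.016,-0.003,0,0,0,-0.2,0.01,0.014,0,0,0,0,-0.2],
)

```text
time_s: 11.45
tool_pos: [0.4445, -0.0976, 0.0961]
eef_rot: [[0.982, 0.187, -0.004], [0.187, -0.982, 0.004], [-0.003, -0.005, -1.0]]
wrist_force: [-14.6, 4.5, 6.6]
finger_gap: 0.0373
grip_force: 6.5
```

```bash
python3 -c "
from h import *
kn()"
```

```text
11.45 stand xy [-0.1526  0.0266] z 0.0961 F stand [-13.5   7.1   6.6] gap 0.0373
phi -30.4 want tool x -0.1518 torque 0.584
```

The x force shows the pad's inner edge is riding on the arm's flank. I'll back off, shift outward about 6 mm, and push with the round end only.

send_rows(
  commands=[0,-0.025,0,0,0,0,-0.2,-0.04,0,0,0,0,0,-0.2,0,0.03,0,0,0,0,-0.2,0.004,0.014,0,0,0,0,-0.2],
)

```text
time_s: 11.85
tool_pos: [0.4425, -0.1021, 0.0967]
eef_rot: [[0.983, 0.185, 0.003], [0.185, -0.983, 0.003], [0.004, -0.003, -1.0]]
wrist_force: [-2.3, 12.3, 2.8]
finger_gap: 0.0374
grip_force: 4.7
```

```bash
python3 -c "
from h import *
kn(); f=optics.grab_frame('wrist')
for z in [.086]:
  for y in [-.0225,-.0275,-.0318]: print(px(f,Wd(K[0]-np.sqrt(.045**2-y*y),K[1]+y,z)))
print([(np.round(b['box']),round(b['score'],2)) for b in boxes_of(f,'knob')[:1]])
cv2.imwrite('pics/g.png',f['frame'][:,:,::-1])
"
```

```text
11.85 stand xy [-0.1554  0.0225] z 0.0967 F stand [ 0.  12.5  2.8] gap 0.0374
phi -36.5 want tool x -0.1492 torque 0.45
[292.58921786 247.61321708]
[301.68980969 241.85320993]
[309.57596168 235.28280548]
[(array([166., 214., 315., 263.]), 0.7)]
```

View pics/g.png

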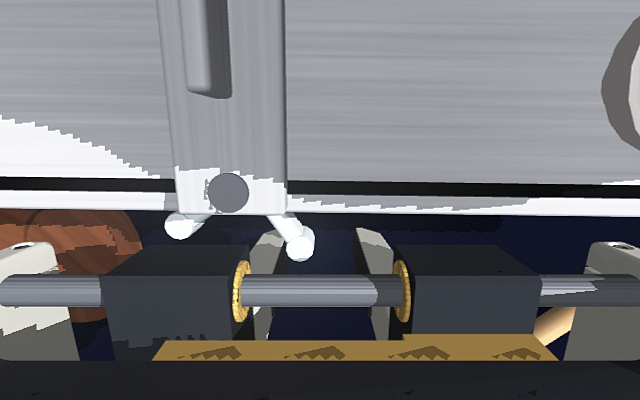

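The knob end shows at (300,243), which matches φ≈−36°. The next arm is at (178,227), φ≈+53°. I'll go a little further and then switch arms.

send_rows(
  commands=[0.01,0.013,0,0,0,0,-0.2,0.012,0.012,-0.003,0,0,0,-0.2],
)

```text
time_s: 12.15
tool_pos: [0.4455, -0.1049, 0.0969]
eef_rot: [[0.982, 0.186, 0.001], [0.186, -0.982, 0.003], [0.001, -0.003, -1.0]]
wrist_force: [-8.5, 5.4, 4.5]
finger_gap: 0.0375
grip_force: 5.4
```

```bash
python3 -c "
from h import *
kn()"
```

```text
12.15 stand xy [-0.153   0.0192] z 0.0969 F stand [-7.4  6.9  4.5] gap 0.0375
phi -41.9 want tool x -0.1465 torque 0.453
```

```bash
python3 -c "
from h import *
R=Rt(0); z0=.14
plan([(Wd(-.153,.024,.0969),R),(Wd(-.153,.024,z0),R),(Wd(-.147,.089,z0),R),(Wd(-.147,.089,.098),R)],-0.2,vmax=.044)
"
```

```text
5 [0.0, -0.032, 0.0, -0.007, -0.003, 0.005, -0.2, 0.0, 0.0, -0.287, 0.0, 0.0, 0.0, -0.2, 0.02, -0.217, 0.0, 0.0, 0.0, 0.0, -0.2, 0.02, -0.217, 0.0, 0.0, 0.0, 0.0, -0.2, 0.0, 0.0, 0.28, 0.0, 0.0, 0.0, -0.2]
```

send_rows(
  commands=[0.0,-0.032,0.0,-0.007,-0.003,0.005,-0.2,0.0,0.0,-0.287,0.0,0.0,0.0,-0.2,0.02,-0.217,0.0,0.0,0.0,0.0,-0.2,0.02,-0.217,0.0,0.0,0.0,0.0,-0.2,0,0,0,0,0,0,-0.2],
)

```text
time_s: 12.65
tool_pos: [0.4399, -0.0336, 0.1405]
eef_rot: [[0.983, 0.186, 0.005], [0.186, -0.983, -0.002], [0.005, 0.003, -1.0]]
wrist_force: [-0.5, -0.5, 0.4]
finger_gap: 0.0374
grip_force: 0.0
```

send_rows(
  commands=[0.0,0.0,0.14,0.0,0.0,0.0,-0.2,0.0,0.0,0.14,0.0,0.0,0.0,-0.2,0,0,0,0,0,0,-0.2],
)

```text
time_s: 12.95
tool_pos: [0.4394, -0.0361, 0.0965]
eef_rot: [[0.983, 0.184, 0.001], [0.184, -0.983, -0.002], [0.001, 0.002, -1.0]]
wrist_force: [-0.2, -0.0, -0.3]
finger_gap: 0.0372
grip_force: 0.0
```

```bash
python3 -c "
from h import *
kn()"
```

```text
12.95 stand xy [-0.1463  0.088 ] z 0.0965 F stand [-0.2  0.  -0.3] gap 0.0372
phi 59.0 want tool x -0.1361 torque -0.008
```

send_rows(
  commands=[0,0.02,0,0,0,0,-0.2,0,0.015,0,0,0,0,-0.2,0,0.01,0,0,0,0,-0.2],
)

```text
time_s: 13.25
tool_pos: [0.4415, -0.0422, 0.0987]
eef_rot: [[0.983, 0.183, 0.004], [0.183, -0.983, -0.001], [0.004, 0.002, -1.0]]
wrist_force: [-2.0, 11.9, 2.2]
finger_gap: 0.0371
grip_force: 6.1
```

```bash
python3 -c "
from h import *
kn()"
```

```text
13.25 stand xy [-0.1454  0.0816] z 0.0987 F stand [ 0.2 12.1  2.2] gap 0.0371
phi 45.6 want tool x -0.1445 torque 0.388
```

send_rows(
  commands=[-0.012,0.015,0.01,0,0,0,-0.2,-0.01,0.015,0,0,0,0,-0.2],
)

```text
time_s: 13.45
tool_pos: [0.4382, -0.0463, 0.0972]
eef_rot: [[0.983, 0.183, 0.002], [0.183, -0.983, 0.0], [0.002, 0.0, -1.0]]
wrist_force: [-7.3, 14.9, 11.8]
finger_gap: 0.0377
grip_force: 8.5
```

send_rows(
  commands=[-0.01,0.015,0,0,0,0,-0.2,-0.008,0.015,0,0,0,0,-0.2],
)

```text
time_s: 13.65
tool_pos: [0.4355, -0.051, 0.0972]
eef_rot: [[0.983, 0.183, 0.0], [0.183, -0.983, 0.001], [0.0, -0.001, -1.0]]
wrist_force: [-9.5, 17.7, 12.0]
finger_gap: 0.0374
grip_force: 9.3
```

```bash
python3 -c "
from h import *
kn()"
```

```text
13.65 stand xy [-0.1528  0.0741] z 0.0972 F stand [-6.1 19.2 12. ] gap 0.0374
phi 33.4 want tool x -0.1505 torque 0.568
```

send_rows(
  commands=[-0.005,0.007,-0.006,0,0,0,-0.2],
)

```text
time_s: 13.75
tool_pos: [0.4347, -0.0522, 0.0978]
eef_rot: [[0.983, 0.183, -0.0], [0.183, -0.983, 0.001], [-0.0, -0.001, -1.0]]
wrist_force: [-8.1, 14.8, 6.6]
finger_gap: 0.0379
grip_force: 8.1
```

```bash
sed -i 's/f\[0\]\*e\[1\],3/f[0]*(e[1]+.0075),3/' h.py; python3 -c "
from h import *
kn()"
```

```text
13.75 stand xy [-0.1539  0.073 ] z 0.0978 F stand [-5.2 16.1  6.6] gap 0.0379
phi 32.2 want tool x -0.1511 torque 0.448
```

send_rows(
  commands=[-0.006,0.01,-0.002,0,0,0,-0.2],
)

```text
time_s: 13.85
tool_pos: [0.4338, -0.0537, 0.098]
eef_rot: [[0.983, 0.183, -0.001], [0.183, -0.983, 0.001], [-0.001, -0.001, -1.0]]
wrist_force: [-9.7, 15.1, 7.0]
finger_gap: 0.0377
grip_force: 8.2
```

send_rows(
  commands=[-0.006,0.01,-0.002,0,0,0,-0.2],
)

```text
time_s: 13.95
tool_pos: [0.433, -0.0553, 0.0981]
eef_rot: [[0.983, 0.183, -0.002], [0.183, -0.983, 0.001], [-0.001, -0.001, -1.0]]
wrist_force: [-10.6, 14.8, 6.0]
finger_gap: 0.0377
grip_force: 8.1
```

```bash
python3 -c "
from h import *
kn()"
```

```text
13.95 stand xy [-0.1561  0.0702] z 0.0981 F stand [-7.7 16.5  6. ] gap 0.0377
phi 27.9 want tool x -0.1528 torque 0.437
```

send_rows(
  commands=[-0.001,0.012,-0.002,0,0,0,-0.2,-0.001,0.012,-0.002,0,0,0,-0.2],
)

```text
time_s: 14.15
tool_pos: [0.4317, -0.0585, 0.0982]
eef_rot: [[0.983, 0.184, -0.006], [0.184, -0.983, 0.002], [-0.005, -0.003, -1.0]]
wrist_force: [-16.6, 16.8, 7.6]
finger_gap: 0.0375
grip_force: 9.8
```

send_rows(
  commands=[-0.001,0.01,-0.002,0,0,0,-0.2],
)

```text
time_s: 14.25
tool_pos: [0.4313, -0.0598, 0.0983]
eef_rot: [[0.983, 0.184, -0.007], [0.184, -0.983, 0.002], [-0.007, -0.003, -1.0]]
wrist_force: [-19.1, 16.3, 7.2]
finger_gap: 0.0373
grip_force: 10.0
```

```bash
python3 -c "
from h import *
kn()"
```

```text
14.25 stand xy [-0.1586  0.0661] z 0.0983 F stand [-15.7  19.6   7.2] gap 0.0373
phi 21.8 want tool x -0.1548 torque 0.436
```

I'll back off briefly to clear the pad friction and get a clean torque reading.

send_rows(
  commands=[0,-0.025,0.006,0,0,0,-0.2,0,0,0,0,0,0,-0.2],
)

```text
time_s: 14.45
tool_pos: [0.4353, -0.0581, 0.0986]
eef_rot: [[0.983, 0.184, 0.005], [0.184, -0.983, -0.002], [0.004, 0.003, -1.0]]
wrist_force: [-3.1, 3.3, -0.6]
finger_gap: 0.0375
grip_force: 1.9
```

```bash
python3 -c "
from h import *
kn(); print(np.round(sensors.get_obs()['eef_rot'],3).tolist())"
```

```text
14.45 stand xy [-0.1544  0.0671] z 0.0986 F stand [-2.5  3.8 -0.6] gap 0.0375
phi 23.4 want tool x -0.1543 torque 0.096
[[0.983, 0.184, 0.005], [0.184, -0.983, -0.002], [0.004, 0.003, -1.0]]
```

send_rows(
  commands=[0,0.018,0,0,0,0,-0.2],
)

```text
time_s: 14.55
tool_pos: [0.4348, -0.0601, 0.0982]
eef_rot: [[0.983, 0.184, 0.002], [0.184, -0.983, -0.001], [0.002, 0.001, -1.0]]
wrist_force: [-8.1, 11.5, 2.8]
finger_gap: 0.0375
grip_force: 6.4
```

send_rows(
  commands=[-0.004,0.008,0,0,0,0,-0.2],
)

```text
time_s: 14.65
tool_pos: [0.4343, -0.0614, 0.0981]
eef_rot: [[0.983, 0.183, 0.001], [0.183, -0.983, -0.0], [0.001, 0.001, -1.0]]
wrist_force: [-6.2, 10.8, 5.3]
finger_gap: 0.0374
grip_force: 5.9
```

```bash
python3 -c "
from h import *
kn()"
```

```text
14.65 stand xy [-0.156  0.064] z 0.0981 F stand [-4.1 11.8  5.3] gap 0.0374
phi 19.0 want tool x -0.1555 torque 0.411
```

send_rows(
  commands=[-0.007,0.013,-0.002,0,0,0,-0.2,-0.006,0.013,-0.002,0,0,0,-0.2],
)

```text
time_s: 14.85
tool_pos: [0.433, -0.0656, 0.0987]
eef_rot: [[0.983, 0.183, 0.001], [0.183, -0.983, -0.0], [0.001, 0.001, -1.0]]
wrist_force: [-5.0, 11.7, 1.1]
finger_gap: 0.0372
grip_force: 5.6
```

send_rows(
  commands=[-0.005,0.013,-0.002,0,0,0,-0.2,-0.004,0.013,-0.002,0,0,0,-0.2],
)

```text
time_s: 15.05
tool_pos: [0.4321, -0.0696, 0.0991]
eef_rot: [[0.983, 0.183, 0.001], [0.183, -0.983, -0.0], [0.001, 0.0, -1.0]]
wrist_force: [-5.6, 10.7, -0.9]
finger_gap: 0.0374
grip_force: 5.6
```

```bash
python3 -c "
from h import *
kn()"
```

```text
15.05 stand xy [-0.1596  0.0564] z 0.0991 F stand [-3.5 11.6 -0.9] gap 0.0374
phi 9.1 want tool x -0.1574 torque 0.463
```

send_rows(
  commands=[-0.002,0.01,0,0,0,0,-0.2],
)

```text
time_s: 15.15
tool_pos: [0.432, -0.0712, 0.099]
eef_rot: [[0.983, 0.183, 0.0], [0.183, -0.983, -0.0], [0.0, 0.0, -1.0]]
wrist_force: [-5.8, 10.5, -0.2]
finger_gap: 0.0377
grip_force: 5.8
```

send_rows(
  commands=[-0.001,0.01,-0.001,0,0,0,-0.2],
)

```text
time_s: 15.25
tool_pos: [0.4318, -0.0725, 0.099]
eef_rot: [[0.983, 0.183, -0.0], [0.183, -0.983, 0.0], [-0.0, -0.0, -1.0]]
wrist_force: [-6.4, 10.4, -0.2]
finger_gap: 0.0377
grip_force: 6.0
```

```bash
python3 -c "
from h import *
kn()"
```

```text
15.25 stand xy [-0.1604  0.0535] z 0.099 F stand [-4.3 11.4 -0.2] gap 0.0377
phi 5.6 want tool x -0.1578 torque 0.457
```

send_rows(
  commands=[0.002,0.012,-0.001,0,0,0,-0.2,0.002,0.012,-0.001,0,0,0,-0.2],
)

```text
time_s: 15.45
tool_pos: [0.432, -0.0757, 0.099]
eef_rot: [[0.983, 0.184, -0.003], [0.184, -0.983, 0.001], [-0.003, -0.001, -1.0]]
wrist_force: [-11.3, 11.8, 1.9]
finger_gap: 0.0376
grip_force: 6.5
```

send_rows(
  commands=[0,0.012,-0.001,0,0,0,-0.2],
)

```text
time_s: 15.55
tool_pos: [0.4321, -0.0774, 0.0991]
eef_rot: [[0.983, 0.184, -0.004], [0.184, -0.983, 0.001], [-0.004, -0.002, -1.0]]
wrist_force: [-12.9, 11.7, 1.2]
finger_gap: 0.0371
grip_force: 6.6
```

```bash
python3 -c "
from h import *
kn()"
```

```text
15.55 stand xy [-0.1611  0.0487] z 0.0991 F stand [-10.5  13.8   1.2] gap 0.0371
phi -0.9 want tool x -0.158 torque 0.551
```

send_rows(
  commands=[0,-0.025,0,0,0,0,-0.2,0,0,0,0,0,0,-0.2,0,0.02,0,0,0,0,-0.2],
)

```text
time_s: 15.85
tool_pos: [0.4353, -0.0776, 0.1002]
eef_rot: [[0.983, 0.183, 0.005], [0.183, -0.983, -0.002], [0.004, 0.002, -1.0]]
wrist_force: [-0.8, 11.7, 2.3]
finger_gap: 0.0373
grip_force: 5.7
```

```bash
python3 -c "
from h import *
kn()"
```

```text
15.85 stand xy [-0.158   0.0479] z 0.1002 F stand [ 1.3 11.7  2.3] gap 0.0373
phi -1.8 want tool x -0.158 torque 0.534
```

send_rows(
  commands=[0,0.007,0,0,0,0,-0.2],
)

```text
time_s: 15.95
tool_pos: [0.4354, -0.0785, 0.1001]
eef_rot: [[0.983, 0.183, 0.004], [0.183, -0.983, -0.001], [0.004, 0.002, -1.0]]
wrist_force: [-1.5, 10.7, 3.2]
finger_gap: 0.0375
grip_force: 5.6
```

```bash
python3 -c "
from h import *
kn()"
```

```text
15.95 stand xy [-0.1581  0.047 ] z 0.1001 F stand [ 0.5 10.8  3.2] gap 0.0375
phi -2.9 want tool x -0.1579 torque 0.489
```

send_rows(
  commands=[-0.001,0.01,0,0,0,0,-0.2],
)

```text
time_s: 16.05
tool_pos: [0.4354, -0.0798, 0.1001]
eef_rot: [[0.983, 0.183, 0.004], [0.183, -0.983, -0.001], [0.004, 0.001, -1.0]]
wrist_force: [-0.5, 11.7, 3.3]
finger_gap: 0.0371
grip_force: 5.9
```

send_rows(
  commands=[0,0.01,0,0,0,0,-0.2],
)

```text
time_s: 16.15
tool_pos: [0.4355, -0.0812, 0.1001]
eef_rot: [[0.983, 0.183, 0.004], [0.183, -0.983, -0.001], [0.003, 0.001, -1.0]]
wrist_force: [-1.9, 11.4, 2.2]
finger_gap: 0.0373
grip_force: 6.1
```

send_rows(
  commands=[0,0.01,0,0,0,0,-0.2],
)

```text
time_s: 16.25
tool_pos: [0.4357, -0.0826, 0.1]
eef_rot: [[0.983, 0.183, 0.003], [0.183, -0.983, -0.0], [0.003, 0.001, -1.0]]
wrist_force: [-1.2, 12.3, 3.7]
finger_gap: 0.0373
grip_force: 6.3
```

```bash
python3 -c "
from h import *
kn()"
```

```text
16.25 stand xy [-0.1585  0.0429] z 0.1 F stand [ 1.1 12.3  3.7] gap 0.0373
phi -8.2 want tool x -0.1575 torque 0.551
```

send_rows(
  commands=[0,0.01,0,0,0,0,-0.2],
)

```text
time_s: 16.35
tool_pos: [0.4359, -0.0841, 0.1001]
eef_rot: [[0.983, 0.183, 0.003], [0.183, -0.983, -0.0], [0.003, 0.001, -1.0]]
wrist_force: [-2.7, 12.9, 4.5]
finger_gap: 0.0368
grip_force: 6.5
```

send_rows(
  commands=[0,0.01,0,0,0,0,-0.2],
)

```text
time_s: 16.45
tool_pos: [0.4361, -0.0855, 0.1001]
eef_rot: [[0.983, 0.183, 0.003], [0.183, -0.983, -0.0], [0.003, 0.001, -1.0]]
wrist_force: [-2.1, 12.9, 5.0]
finger_gap: 0.0375
grip_force: 6.7
```

```bash
python3 -c "
from h import *
kn()"
```

```text
16.45 stand xy [-0.1586  0.04  ] z 0.1001 F stand [ 0.3 13.1  5. ] gap 0.0375
phi -11.9 want tool x -0.157 torque 0.575
```

send_rows(
  commands=[0,0.01,0,0,0,0,-0.2],
)

```text
time_s: 16.55
tool_pos: [0.4365, -0.0869, 0.1001]
eef_rot: [[0.983, 0.183, 0.003], [0.183, -0.983, -0.0], [0.003, 0.001, -1.0]]
wrist_force: [-1.9, 14.4, 4.4]
finger_gap: 0.0374
grip_force: 6.8
```

send_rows(
  commands=[0.002,0.01,0,0,0,0,-0.2],
)

```text
time_s: 16.65
tool_pos: [0.4368, -0.0883, 0.1]
eef_rot: [[0.983, 0.183, 0.002], [0.183, -0.983, -0.0], [0.002, 0.0, -1.0]]
wrist_force: [-3.0, 13.3, 5.8]
finger_gap: 0.0374
grip_force: 7.0
```

send_rows(
  commands=[0.002,0.008,0,0,0,0,-0.2],
)

```text
time_s: 16.75
tool_pos: [0.4371, -0.0894, 0.1]
eef_rot: [[0.983, 0.183, 0.002], [0.183, -0.983, 0.0], [0.002, 0.0, -1.0]]
wrist_force: [-4.4, 13.8, 5.6]
finger_gap: 0.0374
grip_force: 7.1
```

```bash
python3 -c "
from h import *
kn()"
```

```text
16.75 stand xy [-0.1583  0.036 ] z 0.1 F stand [-1.8 14.4  5.6] gap 0.0374
phi -17.2 want tool x -0.156 torque 0.63
```

send_rows(
  commands=[-0.004,0.009,0,0,0,0,-0.2],
)

```text
time_s: 16.85
tool_pos: [0.4374, -0.0908, 0.1002]
eef_rot: [[0.983, 0.183, 0.004], [0.183, -0.983, -0.0], [0.004, 0.001, -1.0]]
wrist_force: [0.4, 16.0, 4.6]
finger_gap: 0.0374
grip_force: 7.7
```

send_rows(
  commands=[0,0.009,0,0,0,0,-0.2],
)

```text
time_s: 16.95
tool_pos: [0.4378, -0.0921, 0.1002]
eef_rot: [[0.983, 0.183, 0.004], [0.183, -0.983, 0.0], [0.004, 0.001, -1.0]]
wrist_force: [0.6, 16.3, 4.4]
finger_gap: 0.0373
grip_force: 8.0
```

```bash
python3 -c "
from h import *
kn()"
```

```text
16.95 stand xy [-0.1582  0.0332] z 0.1002 F stand [ 3.6 15.9  4.4] gap 0.0373
phi -21.1 want tool x -0.155 torque 0.635
```

send_rows(
  commands=[0,0.009,0,0,0,0,-0.2],
)

```text
time_s: 17.05
tool_pos: [0.4382, -0.0933, 0.1002]
eef_rot: [[0.983, 0.183, 0.004], [0.183, -0.983, 0.0], [0.004, 0.001, -1.0]]
wrist_force: [1.9, 17.2, 3.7]
finger_gap: 0.0376
grip_force: 8.3
```

send_rows(
  commands=[0.001,0.009,0,0,0,0,-0.2],
)

```text
time_s: 17.15
tool_pos: [0.4387, -0.0945, 0.1003]
eef_rot: [[0.983, 0.183, 0.005], [0.183, -0.983, 0.0], [0.004, 0.001, -1.0]]
wrist_force: [1.8, 18.8, 4.1]
finger_gap: 0.0373
grip_force: 8.7
```

```bash
python3 -c "
from h import *
kn()"
```

```text
17.15 stand xy [-0.1577  0.0306] z 0.1003 F stand [ 5.2 18.2  4.1] gap 0.0373
phi -24.7 want tool x -0.1539 torque 0.685
```

send_rows(
  commands=[0.002,0.008,0,0,0,0,-0.2],
)

```text
time_s: 17.25
tool_pos: [0.4391, -0.0955, 0.1002]
eef_rot: [[0.983, 0.183, 0.004], [0.183, -0.983, 0.001], [0.004, 0.0, -1.0]]
wrist_force: [1.1, 19.0, 4.9]
finger_gap: 0.0378
grip_force: 8.8
```

```bash
python3 -c "
from h import *
kn()"
```

```text
17.25 stand xy [-0.1575  0.0296] z 0.1002 F stand [ 4.6 18.4  4.9] gap 0.0378
phi -25.7 want tool x -0.1535 torque 0.693
```

send_rows(
  commands=[-0.01,-0.05,0,0,0,0,-0.2,0,0,-0.2,0,0,0,-0.2,0,0,-0.3,0,0,0,-0.2,-0.1,0,-0.3,0,0,0,-0.2,0,0,0,0,0,0,-0.2,0,0,0,0,0,0,-0.2],
)

```text
time_s: 17.85
tool_pos: [0.4212, -0.0926, 0.2207]
eef_rot: [[0.983, 0.183, 0.007], [0.183, -0.983, -0.004], [0.006, 0.005, -1.0]]
wrist_force: [-1.0, -0.6, -0.1]
finger_gap: 0.0373
grip_force: 0.0
```

```bash
python3 -c "
from h import *
st()
f=optics.grab_frame('scene'); g=optics.grab_frame('side')
a=cv2.resize(f['frame'][110:230,290:410],(400,400)); b=cv2.resize(g['frame'][70:190,260:380],(400,400))
n=cv2.cvtColor(np.hstack([a,b]),cv2.COLOR_RGB2GRAY)
for nm in ['e','e2']:
  o=cv2.imread('pics/'+nm+'.png',0)
  for r in [(90,290,190,380),(70,240,500,700)]:
    t=o[r[0]:r[1],r[2]:r[3]]
    w=n[r[0]-40:r[1]+40,r[2]-40:min(r[3]+40,800)] if r[2]>400 else n[r[0]-40:r[1]+40,r[2]-40:r[3]+40]
    m=cv2.matchTemplate(w,t,cv2.TM_CCOEFF_NORMED); k=cv2.minMaxLoc(m); print(nm,'shift px(x3.33)',np.array(k[3])-40,round(k[1],3))
"
```

```text
17.85 stand xy [-0.1746  0.0357] z 0.2207 F stand [-1.1 -0.4 -0.1] gap 0.0373
e shift px(x3.33) [20 12] 0.913
e shift px(x3.33) [ 11 -15] 0.966
e2 shift px(x3.33) [0 0] 0.999
e2 shift px(x3.33) [0 0] 0.999
```

The ring sits within about 0.5 mm of where the studs made contact, and the arm is clear. I'll hand in.

```bash
python3 -c "
from h import *
print(hand_in())"
```

```text
the job is handed in; nothing more can be done
None
```

I slid the carriage until the ring's studs met the shoulder, tightened the knob to about 0.69 N m by the wrist force, cleared the arm and handed in at about 18 s; no verdict was returned.

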